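Knock the jammed stir bars out of the reagent bottle

TASK

Two stir bars are stuck in the neck of the bottle that lies on the bench. Pick the bottle up, tip it mouth-down over the steel tray and tap the rim of its mouth on the tray's edge until both bars drop into the tray; do not grip or press the bars with the gripper, or push the other things about. Then put the empty bottle into the white wash-up tub and let go, leaving the bars in the tray.

Things in the scene. Friction and masses are not known exactly. Their poses are not given: they have to be found in the camera images.
- bottle_mid (a point): Centre of the square body of the open dark brown plastic bottle (60 g) lying on the bench, label up, mouth roughly towards the robot. Body 50 x 50 mm across, 85 mm long; then a 15 mm shoulder and a round neck 32 mm across, 26 mm long. Its x axis runs along the bottle from mouth to base, z points up while it lies so (centre 25 mm above the bench). The upright flat sides are free to grip.
- bottle_mouth (a point): Centre of the bottle's mouth, 83.5 mm from bottle_mid along the bottle's -x axis; the outer edge of the round rim lies 16 mm from it all round, and its end face is a flat ring 6 mm wide.
- bottle: The whole bottle; origin 25 mm below bottle_mid (on the flat side it starts on), same axes.
- bar1_mid (a point): Centre of a white octagonal stir bar, 9 mm across, 40 mm long, 12 g, x along it. It starts wedged in the neck beside the other, its centre 7.5 mm inside the mouth, 12 mm sticking out. The neck's springy insert holds it: tipping alone does not free it. Each tap that checks the bottle along its length (rim's end on the edge, mouth 45 to 60 degrees down, striking at 0.2 to 0.4 m/s) shifts it 1 to 4 mm; after some 5 mm it slides out.
- bar2_mid (a point): Centre of the second stir bar, like the first and wedged beside it.
- bar1: The first stir bar as a whole; origin at its centre.
- bar2: The second stir bar as a whole; origin at its centre.
- tray: Open stainless steel instrument tray, fixed to the bench: 160 mm (its x) by 240 mm (its y), 40 mm high; origin at the centre of its underside. The edge is a rolled rim 7 mm wide, its centre line 3.5 mm inside the outer size, its top 40 mm above the bench; the floor is 3 mm thick.
- tub: Open white plastic wash-up tub, fixed: 210 mm (its x) by 250 mm (its y), 62 mm high, walls and floor 4 mm; origin at the centre of its underside.
- beaker: Bystander: glass beaker 68 mm across, 88 mm high; origin at the centre of its base.
- jar: Bystander: square glass staining jar, foot 54 x 66 mm, 84 mm high; origin at the centre of its base.
- oil: Bystander: small amber dropper bottle, 30 mm across, 85 mm high; origin at the centre of its base.
- dishes: Bystander: stack of three clear dishes, 93 mm across, 44 mm high; origin at the centre of its base.
- pen: Bystander: black marker pen lying on the bench, 90 mm long, 13 mm thick; origin under its middle.

How it is judged (in metres and radians):
On the way, in this order (a step that is already met when the one before it is completed fails the run):
1. the bottle's mouth, tipped at least 20 degrees below level over the tray, is tapped on the tray's edge with both bars still in the neck (angle between bottle_mid's own x axis and vertical below 1.22 rad and contact force between bottle and tray above 2 N and height (world z) of bottle_mouth above 0.032 m and x of bottle_mouth in the frame of tray between -0.11 and 0.11 m and y of bottle_mouth in the frame of tray between -0.15 and 0.15 m and x of each of bar1_mid, bar2_mid in the frame of bottle_mid above -0.105 m and distance between each of bar1_mid, bar2_mid and bottle_mouth below 0.034 m).
2. both bars lie in the tray, out of the bottle (x of bar1_mid in the frame of tray between -0.075 and 0.075 m and y of bar1_mid in the frame of tray between -0.115 and 0.115 m and height (world z) of each of bar1_mid, bar2_mid below 0.03 m and distance between each of bar1_mid, bar2_mid and bottle_mouth above 0.04 m and x of bar2_mid in the frame of tray between -0.075 and 0.075 m and y of bar2_mid in the frame of tray between -0.115 and 0.115 m), for 0.2 s.
At the end, for the whole second after the job is handed in: Both stir bars lie in the steel tray (centres inside its walls, under 30 mm above the bench), out of the bottle; the bottle is inside the tub (its centre within 85 and 105 mm of the tub's centre along x and y, under 55 mm above the bench); all are still (all of step 2 and x of bottle_mid in the frame of tub between -0.085 and 0.085 m and y of bottle_mid in the frame of tub between -0.105 and 0.105 m and height (world z) of bottle_mid below 0.055 m and linear speed of each of bar1, bar2, bottle below 0.02 m/s); the robot touches nothing.
It fails at once if the gripper takes hold of or presses on a stir bar (contact force between any of bar1, bar2 and the fingers above 1 N).
It fails at once if a bystander (beaker, staining jar, dropper bottle, dishes or pen) is moved by more than 20 mm (distance of any of beaker, jar, oil, dishes, pen from where it was at the start of the episode above 0.02 m).
It also fails if it takes over 45 s, if anything falls off the work surface, if the arm or the gripper's body presses on something with over 40 N, if the wrist force passes 120 N, or if a joint passes its speed limit or range.

ROBOT

A 6-joint arm with a two-finger parallel gripper is mounted at the origin on the work surface. World frame = base frame: x ahead of the robot, y to its left, z up, the work surface at z = 0. Lengths are in mm, angles in degrees, forces in N, time in s.
With the tool pointing down it reaches from about 350 to 850 mm from the base axis. Payload 8.1 kg.
Tool frame: the origin (TCP) lies at the very end of the fingers, on their centre line; the grasp point (between the pads) lies 19 mm behind it; z points along the fingers, y is the line along which they close (so a half turn about z gives the same grasp; the last joint's range is limited). The gripper opens to 85 mm and grips with 20 to 120 N. Pads are 22 mm wide; open, the fingers measure 114 mm over their backs; the gripper's body (76 mm by 85 mm) begins 54 mm behind the grasp point. The pads swing forward as they close: fully open they stand 13 mm farther back than shut.
Start: joints at [-77.831, 7.471, 85.268, -0, 87.261, -4.893], TCP at [176.071, -573.589, 231.292] pointing down, gripper open.
Joint ranges: [-169.43, 169.43], [-51.17, 129.36], [1.28, 143.12], [-76.62, 256.62], [0, 156.53], [-152.29, 152.29]. Speed limits (degrees/s): [136.94, 136.94, 159.86, 180, 180, 180].

INTERFACE

Orientations are given as [roll, pitch, yaw] about the fixed x, y, z axes, in that order (R = Rz(yaw) Ry(pitch) Rx(roll)).
In Python, from bench import sense, eyes, job, models gives the robot as it stands. The module is installed in compiled form; this text tells all that it offers.
- The arm moves only by the tool apply_moves, never from a script. Its argument "rows" is a list of rows, each a list of 6 numbers: the shift along the tool's x, y, z in mm, then the turn, a rotation vector about the tool's x, y, z in rad. In form: [[dx, dy, dz, rx, ry, rz], ...]. A call has exactly 5 rows; each row shifts and turns the commanded pose from where the row before left it, along the tool's axes as they then stand; what a row does not reach is not made up. A row lasts 1/8 s, in which the tool goes at most 62.5 mm and 10.7 degrees, less where a joint would pass 70% of its speed; a pose out of reach is approached as far as the arm can. A call is refused whole if a number of a shift passes 62.5 or a number of a turn 0.188, either way. A call with a gripper value outside its range is refused whole. "fingers" is the finger opening in mm, from 0 to 85.4, set as the call begins (left out, the last holds). The fingers move at their own pace and stop on an object; "grip_force" is the grip in N (left out, the last holds). Time passes only in rows, so rows that do not move let the fingers close, or fill a call up. It gives the time, the measured TCP pose, the force, the opening and the grip force at its end, in the units of the state.
- sense(): the state, without advancing time (a new reading comes with each control period).
- eyes.snapshot(name): name is "scene" or "top"; returns (picture, depth): 400x640x3 uint8, red, green, blue; 400x640 float32, mm along the optical axis (not along the pixel's ray), 0 where there is no reading.
- eyes.get_calibration(name): a dict with "intrinsics" (3x3 intrinsics, pixels), "R" (3x3) and "t" (3): a world point X has camera coordinates R X + t. Camera axes: x right, y down, z forward; pixel columns grow to the right and rows downward; lengths in mm; the calibration is good to about 2 mm. A picture is of the moment at which its call begins. get_calibration takes no time and is no camera call.
- job.hand_in(): hands the job in; it is judged then, once.
Trained networks look in the newest picture that a camera, given by its name, has taken for a name from the list of things; names that differ only in an ending like _2 or _b are one class to them, and where a whole thing is asked for, a point or a joint stands for the part that bears it (a point fixed in the world has none). Each returns a list of dicts, best first, with "confidence" (0 to 1); they miss things now and then, are a little off and sometimes report something else, mostly with a low value. They report only what shows in the picture. A call takes as long as a camera call.
- models.boxes_of(name, camera): "xyz" ([x, y, z] in mm, in world coordinates, good to about 4 mm: the middle of the surface that is visible of it).
- models.cut_out(name, camera): "pixels" (400x640 bool, what is visible of it).
- models.place_of(name, camera): "xyz" ([x, y, z] in mm, in world coordinates, good to about 4 mm: a listed point, or the origin of a listed thing).
The state is a dict: "time": time; "joint_pos": joint angles; "qd": joint speeds; "joint_efforts": joint torques, N m; "tool_pos": TCP position; "tcp_rot": TCP orientation; "ft_force": force on the tool from outside, world axes, zero at the start; "wrist_torque": the same for the moment, N m; "finger_gap": finger opening in mm; "grip_force": force on a finger pad.
Only numpy, scipy, OpenCV 4.12 (cv2) and the standard library are available. Lean on these libraries where they do the work, as an engineer would, in place of code of your own. Each camera call takes 0.05 s, during which the arm holds its last target. There are 200 camera calls.

## Working session

There is one attempt and no reset: what is moved stays moved. The work goes in short steps, Python scripts to look and compute and a tool call to move; the robot and the scene stay as the last step left them, time stands still between calls to the robot, and variables do not carry over. Pictures are saved under pics/ and viewed, at most 10 in all, crops included, and the job is handed in when it is done.

Besides the shell and the picture viewer there is one more tool, called after ">>>" by a JSON object that holds its "api" and its "payload". apply_moves: Moves the arm, as the interface text tells. Its arguments: {"type":"object","properties":{"rows":{"type":"array"},"fingers":{"type":"number"},"grip_force":{"type":"number"}},"required":["rows"]}

```bash
mkdir -p pics; cat > h.py <<'E'
import numpy as np, cv2
from bench import sense, eyes, job, models
from scipy.spatial.transform import Rotation as Ro
def snap(n,f=None):
    p,d=eyes.snapshot(n)
    if f: cv2.imwrite('pics/'+f,p[:,:,::-1])
    return p,d
def cloud(n,d,mask):
    c=eyes.get_calibration(n);K=np.array(c['intrinsics']);R=np.array(c['R']);t=np.array(c['t'])
    v,u=np.nonzero(mask&(d>0));z=d[v,u]
    P=np.linalg.inv(K)@np.vstack([u*z,v*z,z])
    return (R.T@(P-t[:,None])).T
def proj(n,X):
    c=eyes.get_calibration(n);q=np.array(c['intrinsics'])@(np.array(c['R'])@np.array(X)+np.array(c['t']));return q[:2]/q[2]
def st():
    s=sense();print({k:np.round(s[k],3).tolist() for k in ('time','joint_pos','tool_pos','tcp_rot','ft_force','finger_gap','grip_force')})
E
python3 - <<'E'
from h import *
st()
for cam in ('top','scene'):
    snap(cam,cam+'0.png')
    for n in ('bottle_mid','bottle_mouth','bar1_mid','bar2_mid','tray','tub','beaker','jar','oil','dishes','pen'):
        print(cam,n,[(np.round(r['xyz']).tolist(),round(r['confidence'],2)) for r in models.place_of(n,cam)[:2]])
E
```

```text
{'time': 0.0, 'joint_pos': [-77.831, 7.514, 85.331, -0.001, 87.262, -4.891], 'tool_pos': [175.941, -573.033, 230.236], 'tcp_rot': [-179.893, -0.009, 17.06], 'ft_force': [0.051, 0.204, 0.091], 'finger_gap': 85.43, 'grip_force': 0.0}
top bottle_mid [([589.0, -26.0, 25.0], 0.56)]
top bottle_mouth [([504.0, -34.0, 27.0], 0.61)]
top bar1_mid [([508.0, -32.0, 25.0], 0.58), ([514.0, -38.0, 26.0], 0.4)]
top bar2_mid [([511.0, -39.0, 28.0], 0.35)]
top tray [([471.0, -299.0, -2.0], 0.78), ([504.0, -36.0, 27.0], 0.6)]
top tub [([498.0, 294.0, 3.0], 0.63)]
top beaker [([747.0, 33.0, -1.0], 0.75)]
top jar [([762.0, -105.0, -2.0], 0.67)]
top oil [([384.0, 69.0, 0.0], 0.62)]
top dishes [([738.0, 179.0, 1.0], 0.75)]
top pen [([370.0, -79.0, -3.0], 0.87)]
scene bottle_mid [([593.0, -24.0, 29.0], 0.72)]
scene bottle_mouth [([505.0, -37.0, 26.0], 0.62), ([767.0, -105.0, -0.0], 0.56)]
scene bar1_mid []
scene bar2_mid []
scene tray [([474.0, -298.0, 3.0], 0.76)]
scene tub [([499.0, 295.0, -4.0], 0.62)]
scene beaker [([745.0, 36.0, -1.0], 0.6)]
scene jar [([766.0, -106.0, -5.0], 0.69)]
scene oil []
scene dishes [([734.0, 174.0, -1.0], 0.67), ([365.0, -76.0, 5.0], 0.49)]
scene pen []
```

View pics/top0.png

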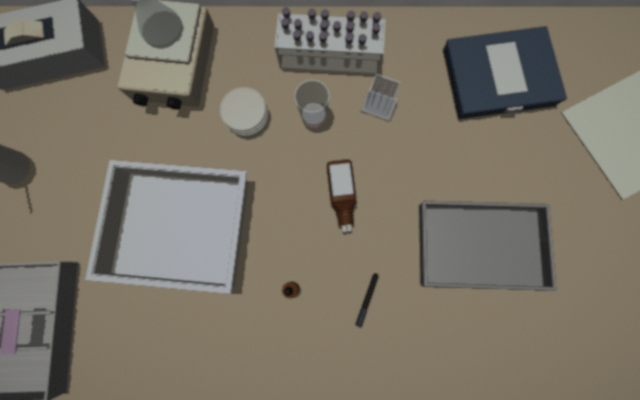

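View pics/scene0.png

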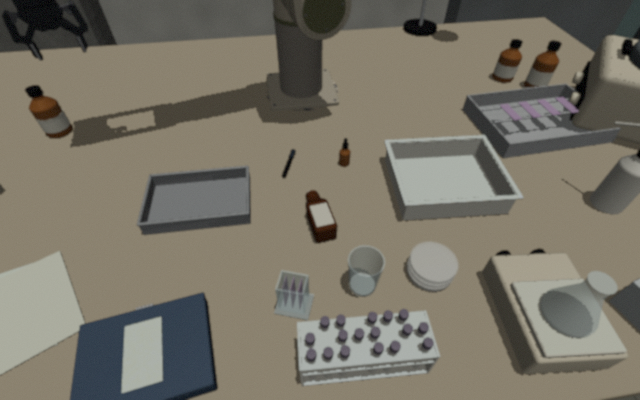

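```bash
python3 - <<'E'
from h import *
p,d=snap('top')
m=models.cut_out('bottle','top')[0]['pixels']
C=cloud('top',d,m);C=C[(C[:,2]>42)&(C[:,2]<60)]
print('body top',len(C),cv2.minAreaRect(C[:,:2].astype(np.float32)),np.percentile(C[:,2],[5,50,95]))
for n in('tray','tub'):
    m=models.cut_out(n,'top')[0]['pixels'];C=cloud('top',d,m)
    C2=C[(C[:,2]>(30 if n=='tray' else 54))&(C[:,2]<75)]
    print(n,len(C2),cv2.minAreaRect(C2[:,:2].astype(np.float32)),np.percentile(C2[:,2],[5,50,95]))
E
```

```text
body top 1245 ((568.8212890625, -27.198875427246094), (125.45484924316406, 49.79057312011719), 7.724729537963867) [43.87351394 50.24175844 52.5401952 ]
tray 1698 ((472.15667724609375, -298.1607666015625), (240.37806701660156, 159.9378662109375), 89.14096069335938) [35.67572925 39.83316244 42.06010224]
tub 3471 ((498.8409423828125, 296.51214599609375), (267.2607421875, 226.15899658203125), 85.8135757446289) [57.35982023 61.94864561 64.11663857]
```

The top picture shows the bottle at about (342,195), its mouth and bars at (347,228), the tray at (487,245) and the tub at (170,228). The scene picture agrees: bottle (320,215), tray (197,198), tub (450,177). The networks' positions match the measured rectangles. Plan: grip the bottle at its body centre, then tap the mouth on the tray's far-x edge.

>>> {"api": "apply_moves", "payload": {"rows": [[46,-33.6,0,0,0,0],[46,-33.6,0,0,0,0],[46,-33.6,0,0,0,0],[46,-33.6,0,0,0,0],[46,-33.6,0,0,0,0]], "fingers": 85, "grip_force": 60}}

```text
time: 2.02
tool_pos: [347.5, -344.0, 231.6]
tcp_rot: [180.0, -0.0, 17.0]
ft_force: [0.3, -0.5, -0.1]
finger_gap: 85.2
grip_force: 0.0
```

>>> {"api": "apply_moves", "payload": {"rows": [[46,-33.6,0,0,0,0],[46,-33.6,0,0,0,0],[46,-33.6,0,0,0,0],[46,-33.6,0,0,0,0],[46,-33.6,0,0,0,0]]}}

```text
time: 2.65
tool_pos: [518.3, -115.8, 231.6]
tcp_rot: [180.0, -0.0, 17.1]
ft_force: [0.9, -1.1, 0.0]
finger_gap: 85.2
grip_force: 0.0
```

>>> {"api": "apply_moves", "payload": {"rows": [[46,-33.6,0,0,0,0],[46,-33.6,0,0,0,0],[0,0,40,0,0,0.163],[0,0,40,0,0,0],[0,0,30,0,0,0]]}}

```text
time: 3.28
tool_pos: [584.8, -25.7, 119.2]
tcp_rot: [-180.0, 0.1, 7.8]
ft_force: [0.0, 0.6, -1.1]
finger_gap: 84.9
grip_force: 0.0
```

```bash
python3 - <<'E'
from h import *
st()
E
```

```text
{'time': 3.275, 'joint_pos': [-7.535, 9.854, 94.592, -0.003, 75.652, 74.709], 'tool_pos': [584.756, -25.72, 119.248], 'tcp_rot': [-179.977, 0.095, 7.757], 'ft_force': [0.048, 0.595, -1.137], 'finger_gap': 84.934, 'grip_force': 0.0}
```

>>> {"api": "apply_moves", "payload": {"rows": [[3,0,35,0,0,0],[0,0,35,0,0,0],[0,0,25,0,0,0],[0,0,15,0,0,0],[0,0,0,0,0,0]]}}

```text
time: 3.9
tool_pos: [587.6, -25.7, 10.3]
tcp_rot: [-180.0, 0.1, 7.7]
ft_force: [-1.5, 1.5, 1.5]
finger_gap: 84.9
grip_force: 0.0
```

>>> {"api": "apply_moves", "payload": {"rows": [[0,0,0,0,0,0],[0,0,0,0,0,0],[0,0,0,0,0,0],[0,0,0,0,0,0],[0,0,0,0,0,0]], "fingers": 30, "grip_force": 70}}

```text
time: 4.53
tool_pos: [589.9, -25.9, 13.1]
tcp_rot: [180.0, -0.2, 7.7]
ft_force: [-0.7, -0.3, 5.7]
finger_gap: 49.4
grip_force: 73.0
```

>>> {"api": "apply_moves", "payload": {"rows": [[0,0,0,0,0,0],[0,0,0,0,0,0],[0,0,-20,0,0,0],[0,0,-40,0,0,0],[0,0,-40,0,0,0]]}}

```text
time: 5.15
tool_pos: [588.1, -25.7, 113.3]
tcp_rot: [-180.0, 0.0, 7.7]
ft_force: [0.7, 0.6, -0.4]
finger_gap: 49.1
grip_force: 72.3
```

>>> {"api": "apply_moves", "payload": {"rows": [[4,44,-15,0,0,0],[4,44,-15,0,0,0],[4,44,-15,0,0,0],[4,44,-10,0,0,0],[4,44,-10,0,0,0.15]]}}

```text
time: 5.78
tool_pos: [638.0, -242.4, 178.2]
tcp_rot: [180.0, -0.1, -1.0]
ft_force: [1.3, -0.2, -0.7]
finger_gap: 49.1
grip_force: 72.5
```

>>> {"api": "apply_moves", "payload": {"rows": [[0,0,0,0,0.174,0],[0,0,0,0,0.174,0],[0,0,0,0,0.174,0],[0,0,0,0,0.174,0],[0,0,0,0,0.174,0]]}}

```text
time: 6.4
tool_pos: [638.4, -238.8, 177.6]
tcp_rot: [-179.8, -48.3, -0.6]
ft_force: [1.4, 1.8, -0.7]
finger_gap: 49.0
grip_force: 72.5
```

```bash
python3 - <<'E'
from h import *
st()
s=sense();R=Ro.from_euler('xyz',s['tcp_rot'],degrees=True).as_matrix();T=np.array(s['tool_pos']);print(R.round(3).tolist())
for cam in ('top','scene'):
    p,d=snap(cam)
    M=T+R@np.array([-83.5,0,-12]); u,v=proj(cam,M).astype(int); print('pred',M.round(1),u,v)
    c=p[max(v-70,0):v+70,max(u-100,0):u+100]
    cv2.imwrite(f'pics/{cam}1.png',cv2.resize(c,None,fx=4,fy=4,interpolation=cv2.INTER_CUBIC)[:,:,::-1])
    for n in ('bottle_mid','bottle_mouth','bar1_mid'):
        for r in models.place_of(n,cam)[:2]: print(cam,n,np.round(r['xyz'],1),round(r['confidence'],2),'tool',(R.T@(np.array(r['xyz'])-T)).round(1))
E
```

```text
{'time': 6.4, 'joint_pos': [-39.663, -9.05, 120.805, 49.505, 38.445, 19.094], 'tool_pos': [638.43, -238.759, 177.578], 'tcp_rot': [-179.789, -48.295, -0.649], 'ft_force': [1.384, 1.766, -0.722], 'finger_gap': 48.956, 'grip_force': 72.513}
[[0.665, -0.009, 0.747], [-0.008, -1.0, -0.005], [0.747, -0.002, -0.665]]
pred [ 573.9 -238.1  123.2] 468 179
top bottle_mid [ 627.2 -236.9  185.7] 0.72 tool [ -1.4  -1.8 -13.8]
top bottle_mouth [ 570.7 -237.8  124. ] 0.83 tool [-85.1  -0.2 -14.9]
top bottle_mouth [388.6  67.   -2.9] 0.64 tool [-303.2 -303.2  -67.9]
pred [ 573.9 -238.1  123.2] 213 195
scene bottle_mid [ 632.7 -239.4  187.8] 0.64 tool [  3.8   0.7 -11.1]
```

>>> {"api": "apply_moves", "payload": {"rows": [[-11,0,7.6,0,0,0],[-11,0,7.6,0,0,0],[-10.6,0,7.5,0,0,0],[0,0,0,0,0,0],[0,0,0,0,0,0]]}}

```text
time: 7.42
tool_pos: [634.9, -238.6, 137.9]
tcp_rot: [-179.7, -48.0, -0.7]
ft_force: [0.2, -0.7, -0.9]
finger_gap: 49.0
grip_force: 72.5
```

```bash
cat > meas.py <<'E'
from h import *
import sys
st()
s=sense();R=Ro.from_euler('xyz',s['tcp_rot'],degrees=True).as_matrix();T=np.array(s['tool_pos'])
for cam in ('top','scene'):
    p,d=snap(cam)
    if len(sys.argv)>1:
        u,v=proj(cam,[560,-238,60]).astype(int)
        c=p[max(v-60,0):v+60,max(u-80,0):u+80]
        cv2.imwrite(f'pics/{cam}{sys.argv[1]}.png',cv2.resize(c,None,fx=5,fy=5,interpolation=cv2.INTER_CUBIC)[:,:,::-1])
    for n in ('bottle_mid','bottle_mouth','bar1_mid'):
        for r in models.place_of(n,cam)[:2]: print(cam,n,np.round(r['xyz'],1),round(r['confidence'],2),'tool',(R.T@(np.array(r['xyz'])-T)).round(1))
M=T+R@np.array([-84,0,-13])
# roll centre line
Q=np.array([549.6,-238,36.5]);dd=R.T@(Q-M);print('pred mouth',M.round(1),'roll centre from mouth in tool axes',dd.round(1),'gap along -x',(-dd[0]-3.5).round(1))
E
python3 meas.py 2
```

```text
{'time': 7.425, 'joint_pos': [-39.907, -5.5, 122.18, 54.298, 35.75, 12.778], 'tool_pos': [634.923, -238.642, 137.909], 'tcp_rot': [-179.69, -48.005, -0.654], 'ft_force': [0.167, -0.747, -0.879], 'finger_gap': 48.969, 'grip_force': 72.522}
top bottle_mid [ 624.6 -238.2  148.7] 0.74 tool [  1.1  -0.4 -14.9]
top bottle_mouth [ 569.7 -235.9   83.7] 0.91 tool [-83.9  -2.1 -12.2]
top bottle_mouth [ 645.6 -234.9  130.7] 0.24 tool [ 1.8 -3.8 12.7]
scene bottle_mid [ 627.4 -243.3  150.2] 0.57 tool [  4.1   4.7 -13.8]
pred mouth [ 569.1 -238.    84.2] roll centre from mouth in tool axes [-48.5   0.4  17.4] gap along -x 45.0
```

>>> {"api": "apply_moves", "payload": {"rows": [[0,0,0,0,0.07,0],[0,0,-5,0,0,0],[0,0,0,0,0,0],[0,0,0,0,0,0],[0,0,0,0,0,0]]}}

```text
time: 8.45
tool_pos: [630.4, -238.5, 140.3]
tcp_rot: [-179.6, -52.0, -0.7]
ft_force: [0.3, 1.1, -0.6]
finger_gap: 49.5
grip_force: 72.5
```

```bash
python3 meas.py 3
```

```text
{'time': 8.45, 'joint_pos': [-41.71, -6.521, 125.229, 63.818, 35.526, 2.884], 'tool_pos': [630.449, -238.514, 140.315], 'tcp_rot': [-179.645, -51.989, -0.722], 'ft_force': [0.288, 1.128, -0.581], 'finger_gap': 49.549, 'grip_force': 72.529}
top bottle_mid [ 619.1 -239.8  149.2] 0.76 tool [  0.    1.3 -14.4]
top bottle_mid [ 4.708e+02 -2.974e+02 -1.000e-01] 0.59 tool [-208.5   60.7  -39.1]
top bottle_mouth [ 474.1 -298.6   -2.9] 0.71 tool [-208.6   61.8  -34.8]
top bottle_mouth [ 566.8 -237.3   82.5] 0.68 tool [-84.8  -0.5 -14.6]
scene bottle_mid [ 624.3 -239.2  151.7] 0.9 tool [  5.2   0.7 -11.9]
pred mouth [ 568.5 -237.8   82.1] roll centre from mouth in tool axes [-47.6   0.5  13.2] gap along -x 44.1
```

View pics/top3.png

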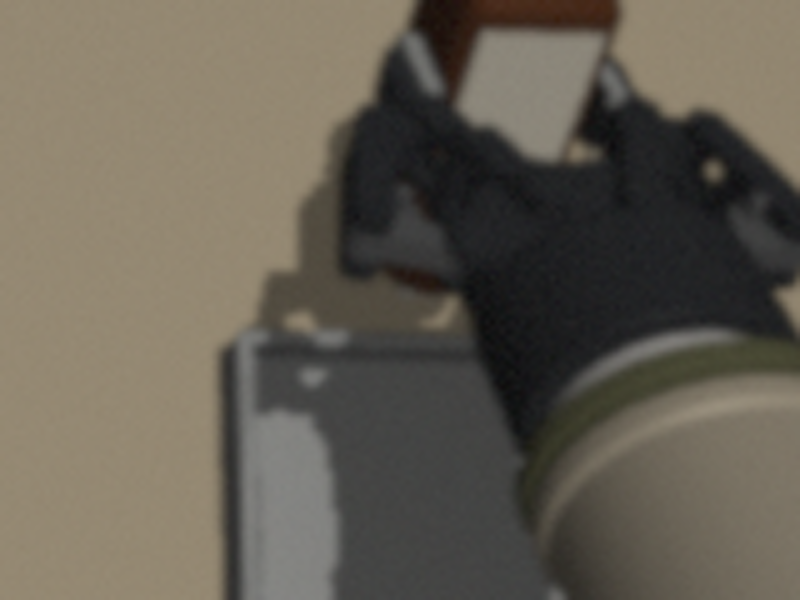

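View pics/scene3.png

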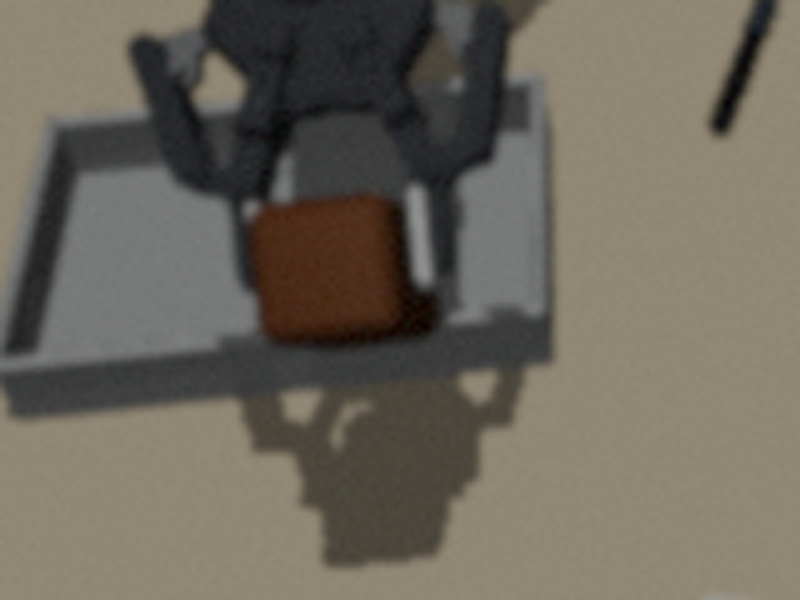

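The top crop shows the bottle label at (535,90) and the gripper hiding the mouth, above the tray's far edge (y≈340). The scene crop shows the bottle base at (330,270) in line with the tray rim. The mouth prediction agrees with the network, so I tap now.

>>> {"api": "apply_moves", "payload": {"rows": [[20,0,0,0,0,0],[-35,0,0,0,0,0],[-35,0,0,0,0,0],[30,0,0,0,0,0],[20,0,0,0,0,0]]}}

```text
time: 9.48
tool_pos: [630.6, -238.8, 140.7]
tcp_rot: [-179.6, -52.0, -0.8]
ft_force: [-0.6, -0.2, -0.7]
finger_gap: 49.1
grip_force: 74.2
```

```bash
python3 meas.py
```

```text
{'time': 9.475, 'joint_pos': [-41.712, -6.534, 125.206, 63.794, 35.512, 2.98], 'tool_pos': [630.58, -238.797, 140.658], 'tcp_rot': [-179.6, -52.002, -0.818], 'ft_force': [-0.59, -0.196, -0.728], 'finger_gap': 49.122, 'grip_force': 74.25}
top bottle_mid [ 622.2 -239.3  153.3] 0.63 tool [  4.8   0.5 -14.4]
top bottle_mouth [ 570.3 -235.2   85.9] 0.88 tool [-80.3  -2.8 -13.8]
top bar1_mid [500.1 295.    5. ] 0.72 tool [-191.9 -532.   -21.6]
scene bottle_mid [ 622.7 -238.9  156. ] 0.76 tool [  7.2   0.1 -15.7]
scene bottle_mouth [387.1  67.8   2.9] 0.58 tool [-261.1 -303.9 -108.4]
scene bar1_mid [ 7.685e+02 -1.077e+02  2.000e-01] 0.46 tool [ -26.9 -131.7  194.6]
pred mouth [ 568.6 -238.    82.5] roll centre from mouth in tool axes [-47.9   0.4  13.3] gap along -x 44.4
```

>>> {"api": "apply_moves", "payload": {"rows": [[10,0,0,0,0,0],[10,0,0,0,0,0],[-35,0,0,0,0,0],[-35,0,0,0,0,0],[0,0,0,0,0,0]], "grip_force": 115}}

```text
time: 10.5
tool_pos: [599.4, -238.7, 100.9]
tcp_rot: [-179.6, -52.0, -0.8]
ft_force: [-1.7, 0.3, -0.6]
finger_gap: 48.6
grip_force: 123.1
```

```bash
python3 meas.py 4
```

```text
{'time': 10.5, 'joint_pos': [-44.749, -5.66, 129.604, 70.459, 35.833, -7.124], 'tool_pos': [599.42, -238.707, 100.889], 'tcp_rot': [-179.61, -52.037, -0.835], 'ft_force': [-1.679, 0.292, -0.553], 'finger_gap': 48.627, 'grip_force': 123.087}
top bottle_mid [ 591.5 -240.2  114. ] 0.8 tool [  5.5   1.5 -14.3]
top bottle_mid [500.1 294.8   3.5] 0.37 tool [-142.7 -532.2  -20.9]
top bottle_mouth [ 537.9 -238.7   45.4] 0.61 tool [-81.6   0.8 -14.4]
top bar1_mid [ 538.5 -238.8   49. ] 0.68 tool [-78.4   0.9 -16.1]
top bar1_mid [366.8 -79.   -2.1] 0.35 tool [-225.7 -157.1 -120.8]
scene bottle_mid [ 598.1 -239.9  119.1] 0.82 tool [ 13.6   1.1 -12.2]
scene bottle_mid [735.5 176.6  -0. ] 0.65 tool [ 4.000e-01 -4.161e+02  1.674e+02]
pred mouth [ 537.5 -237.9   42.7] roll centre from mouth in tool axes [ 2.6  0.  13.3] gap along -x -6.1
```

View pics/scene4.png

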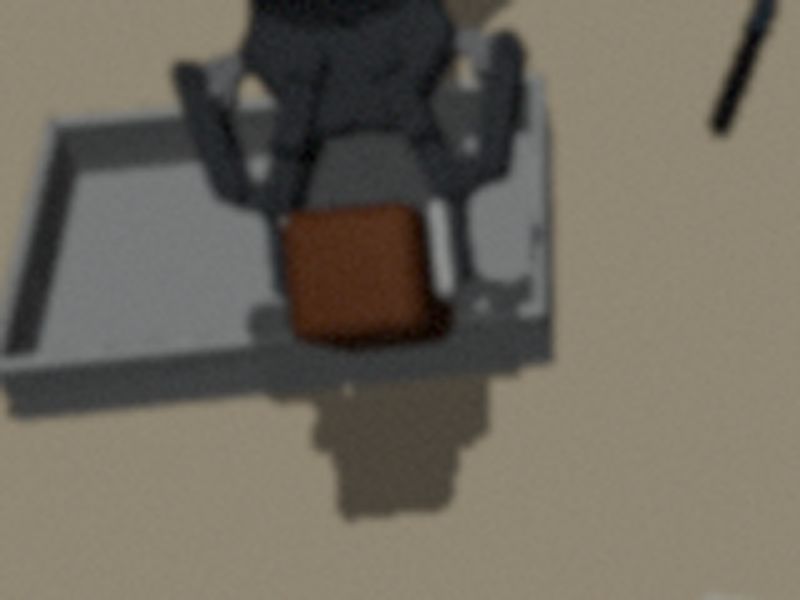

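View pics/top4.png

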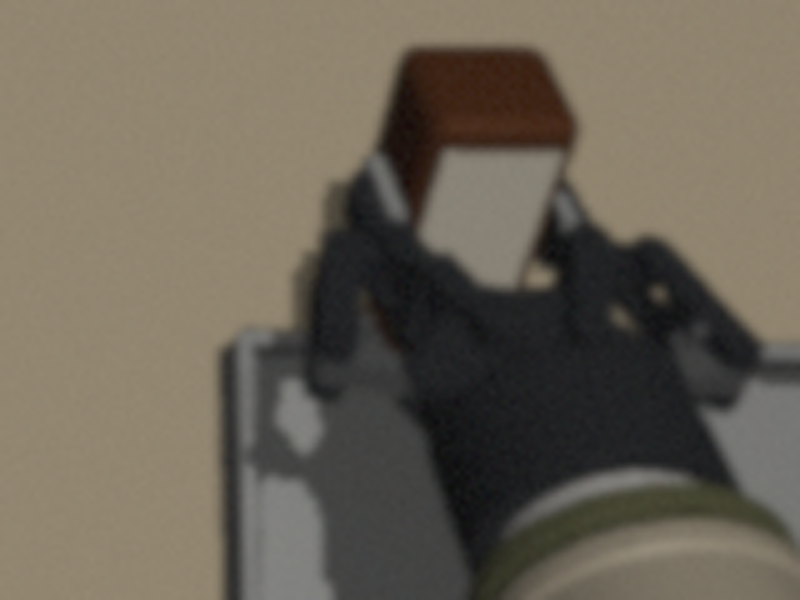

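>>> {"api": "apply_moves", "payload": {"rows": [[-2,0,0,0,0,0],[-2,0,0,0,0,0],[0,0,0,0,0,0],[0,0,0,0,0,0],[0,0,0,0,0,0]]}}

```text
time: 11.52
tool_pos: [599.0, -238.0, 100.5]
tcp_rot: [-179.6, -52.3, -0.7]
ft_force: [4.5, 3.9, 8.5]
finger_gap: 48.7
grip_force: 122.9
```

The scene crop shows the base of the bottle at (360,270) resting over the tray edge. The top crop shows the bottle pushed further out of the fingers (label at 490,215). The press confirms contact along the axis (about 10 N), so I now make proper taps with the firmer grip.

>>> {"api": "apply_moves", "payload": {"rows": [[40,0,0,0,0,0],[28,0,0,0,0,0],[-35,0,0,0,0,0],[-35,0,0,0,0,0],[30,0,0,0,0,0]]}}

```text
time: 12.15
tool_pos: [611.0, -236.7, 114.3]
tcp_rot: [-179.2, -51.6, -1.2]
ft_force: [-0.1, -0.5, -0.6]
finger_gap: 48.9
grip_force: 129.6
```

>>> {"api": "apply_moves", "payload": {"rows": [[38,0,0,0,0,0],[0,0,0,0,0,0],[-35,0,0,0,0,0],[-35,0,0,0,0,0],[50,0,0,0,0,0]]}}

```text
time: 12.78
tool_pos: [619.6, -235.4, 124.1]
tcp_rot: [-178.9, -51.4, -1.4]
ft_force: [-0.7, -1.0, -0.8]
finger_gap: 48.5
grip_force: 130.5
```

>>> {"api": "apply_moves", "payload": {"rows": [[20,0,0,0,0,0],[-35,0,0,0,0,0],[-35,0,0,0,0,0],[50,0,0,0,0,0],[30,0,0,0,0,0]]}}

```text
time: 13.4
tool_pos: [643.5, -238.7, 156.9]
tcp_rot: [-179.5, -51.9, -0.9]
ft_force: [0.1, -0.5, -1.1]
finger_gap: 48.7
grip_force: 132.2
```

```bash
python3 meas.py 5
```

```text
{'time': 13.4, 'joint_pos': [-40.528, -6.563, 123.175, 60.985, 35.56, 7.09], 'tool_pos': [643.493, -238.701, 156.873], 'tcp_rot': [-179.542, -51.93, -0.871], 'ft_force': [0.147, -0.467, -1.064], 'finger_gap': 48.721, 'grip_force': 132.223}
top bottle_mid [ 639.3 -237.   178.9] 0.84 tool [ 14.7  -1.8 -16.9]
top bar1_mid [ 504.6 -222.3    7.4] 0.64 tool [-203.5  -14.4  -17.2]
scene bottle_mid [ 641.9 -239.8  183.5] 0.81 tool [ 20.    1.  -17.7]
scene bar1_mid [ 497.1 -217.9   11.5] 0.55 tool [-204.9  -18.8  -25.7]
pred mouth [ 581.5 -237.9   98.8] roll centre from mouth in tool axes [-68.7   0.7  13.3] gap along -x 65.2
```

```bash
python3 - <<'E'
from h import *
ims=[]
for cam in('scene','top'):
    p,d=snap(cam)
    u,v=proj(cam,[510,-250,20]).astype(int)
    ims.append(cv2.resize(p[v-50:v+50,u-66:u+66],(528,400),interpolation=cv2.INTER_CUBIC)[:,:,::-1])
    for n in('bar1_mid','bar2_mid'):print(cam,n,[(r['xyz'],r['confidence']) for r in models.place_of(n,cam)])
cv2.imwrite('pics/s6.png',cv2.resize(np.hstack(ims),(800,303)))
E
```

```text
scene bar1_mid [([499.8, -221.7, 12.1], 0.5)]
scene bar2_mid [([506.2, -227.9, 9.1], 0.56)]
top bar1_mid [([501.6, -221.7, 7.1], 0.52)]
top bar2_mid [([504.5, -228.1, 10.2], 0.62)]
```

View pics/s6.png

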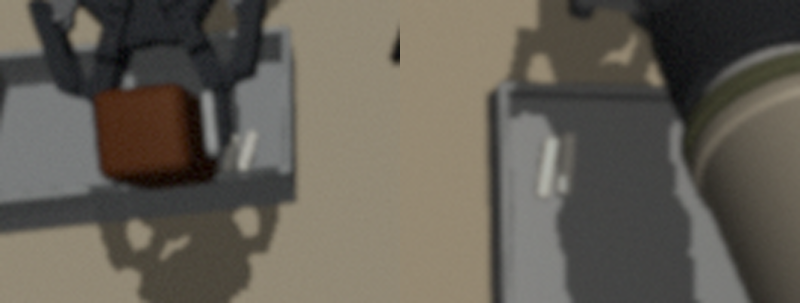

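Two white bars lie side by side on the tray floor (right half: (548,167) lit, (566,163) in shadow), matching the networks' positions (502,-222) and (505,-228). Next the bottle goes to the tub.

>>> {"api": "apply_moves", "payload": {"rows": [[24,0,-19,0,0,0],[0,0,0,0,-0.181,0],[0,0,0,0,-0.181,0],[0,0,0,0,-0.181,0],[0,0,0,0,-0.181,0]]}}

```text
time: 14.72
tool_pos: [645.1, -236.2, 189.1]
tcp_rot: [-179.5, -12.9, -0.1]
ft_force: [1.4, 0.5, -1.1]
finger_gap: 48.9
grip_force: 132.2
```

>>> {"api": "apply_moves", "payload": {"rows": [[0,0,0,0,-0.181,0],[-12,-45,0,0,0,0],[-12,-45,0,0,0,0],[-12,-45,0,0,0,0],[-12,-45,0,0,0,0]]}}

```text
time: 15.35
tool_pos: [596.2, -54.0, 186.4]
tcp_rot: [-179.4, -2.8, 0.0]
ft_force: [1.1, 0.6, -1.3]
finger_gap: 48.4
grip_force: 132.2
```

>>> {"api": "apply_moves", "payload": {"rows": [[-12,-45,0,0,0,0],[-12,-45,0,0,0,0],[-12,-45,0,0,0,0],[-12,-45,0,0,0,0],[-12,-45,0,0,0,0]]}}

```text
time: 15.98
tool_pos: [535.8, 171.0, 186.2]
tcp_rot: [-179.4, -2.8, 0.1]
ft_force: [-0.5, 0.2, -0.7]
finger_gap: 48.9
grip_force: 132.2
```

```bash
python3 -c "
from h import *
st()"
```

```text
{'time': 15.975, 'joint_pos': [12.47, 0.322, 97.531, 0.005, 79.28, 102.4], 'tool_pos': [535.839, 170.963, 186.217], 'tcp_rot': [-179.379, -2.799, 0.054], 'ft_force': [-0.47, 0.246, -0.654], 'finger_gap': 48.923, 'grip_force': 132.23}
```

>>> {"api": "apply_moves", "payload": {"rows": [[-15,-42,0,0,-0.049,0],[-15,-42,0,0,0,0],[-14,-41,0,0,0,0],[0,0,40,0,0,0],[0,0,0,0,0,0]]}}

```text
time: 16.6
tool_pos: [489.4, 294.1, 143.1]
tcp_rot: [-179.6, 0.4, 0.1]
ft_force: [-0.7, 0.3, -1.6]
finger_gap: 48.8
grip_force: 132.2
```

```bash
python3 meas.py
```

```text
{'time': 16.6, 'joint_pos': [25.507, 6.463, 95.719, 0.566, 77.996, 115.24], 'tool_pos': [489.398, 294.134, 143.081], 'tcp_rot': [-179.576, 0.397, 0.15], 'ft_force': [-0.676, 0.295, -1.607], 'finger_gap': 48.77, 'grip_force': 132.182}
top bottle_mid [503.7 294.7 160.8] 0.88 tool [ 14.2  -0.7 -17.8]
top bottle_mouth [422.3 296.1 158.8] 0.74 tool [-67.2  -2.3 -15.2]
top bar1_mid [ 500.3 -220.9    8.3] 0.63 tool [ 10.5 516.  130.9]
scene bottle_mid [515.4 295.2 167.2] 0.69 tool [ 25.8  -1.2 -24.3]
scene bottle_mouth [424.4 295.9 161.1] 0.89 tool [-65.1  -2.1 -17.6]
scene bar1_mid [ 500.7 -221.6   11.6] 0.55 tool [ 10.9 516.7 127.6]
scene bar1_mid [427.  296.2 158.4] 0.24 tool [-62.5  -2.3 -14.9]
pred mouth [405.5 293.8 156.7] roll centre from mouth in tool axes [143.5 533.1 115.2] gap along -x -147.0
```

>>> {"api": "apply_moves", "payload": {"rows": [[0,0,40,0,0,0],[0,0,40,0,0,0],[0,0,30,0,0,0],[0,0,14,0,0,0],[0,0,3,0,0,0]]}}

```text
time: 17.62
tool_pos: [492.0, 295.9, 19.5]
tcp_rot: [-179.4, 0.1, 0.1]
ft_force: [-0.5, 0.4, -0.6]
finger_gap: 48.9
grip_force: 132.2
```

>>> {"api": "apply_moves", "payload": {"rows": [[0,0,2,0,0,0],[0,0,0,0,0,0],[0,0,0,0,0,0],[0,0,0,0,0,0],[0,0,0,0,0,0]]}}

```text
time: 18.25
tool_pos: [492.2, 296.2, 17.9]
tcp_rot: [-179.4, 0.0, 0.1]
ft_force: [0.6, 0.4, -0.2]
finger_gap: 48.6
grip_force: 132.2
```

>>> {"api": "apply_moves", "payload": {"rows": [[0,0,1.5,0,0,0],[0,0,1.5,0,0,0],[0,0,1,0,0,0],[0,0,0,0,0,0],[0,0,0,0,0,0]]}}

```text
time: 18.88
tool_pos: [492.4, 296.2, 15.3]
tcp_rot: [-179.4, 0.0, 0.1]
ft_force: [-5.0, -2.7, 13.8]
finger_gap: 48.7
grip_force: 134.6
```

>>> {"api": "apply_moves", "payload": {"rows": [[0,0,0,0,0,0],[0,0,0,0,0,0],[0,0,0,0,0,0],[0,0,0,0,0,0],[0,0,0,0,0,0]], "fingers": 80}}

```text
time: 19.5
tool_pos: [492.0, 296.1, 13.6]
tcp_rot: [-179.4, 0.0, 0.1]
ft_force: [-0.1, 0.3, -0.3]
finger_gap: 80.1
grip_force: 0.0
```

>>> {"api": "apply_moves", "payload": {"rows": [[0,0,-10,0,0,0],[0,0,-30,0,0,0],[0,0,-45,0,0,0],[0,0,-45,0,0,0],[0,0,-45,0,0,0]]}}

```text
time: 20.12
tool_pos: [492.2, 294.3, 191.1]
tcp_rot: [-179.4, -0.0, 0.1]
ft_force: [0.3, -0.1, 0.6]
finger_gap: 80.0
grip_force: 0.0
```

>>> {"api": "apply_moves", "payload": {"rows": [[0,40,0,0,0,0],[0,45,0,0,0,0],[0,45,0,0,0,0],[0,0,0,0,0,0],[0,0,0,0,0,0]]}}

```text
time: 20.75
tool_pos: [492.6, 164.6, 188.1]
tcp_rot: [-179.4, -0.0, 0.0]
ft_force: [0.6, -0.3, -0.4]
finger_gap: 79.7
grip_force: 0.0
```

```bash
python3 - <<'E'
from h import *
st()
for cam in('scene','top'):
    snap(cam,cam+'9.png')
    for n in('bottle_mid','bar1_mid','bar2_mid','tub'):print(cam,n,[(np.round(r['xyz'],1).tolist(),round(r['confidence'],2)) for r in models.place_of(n,cam)[:2]])
E
```

```text
{'time': 20.75, 'joint_pos': [12.386, -3.908, 101.429, 0.616, 82.321, 102.267], 'tool_pos': [492.594, 164.579, 188.061], 'tcp_rot': [-179.37, -0.025, 0.038], 'ft_force': [0.587, -0.298, -0.363], 'finger_gap': 79.75, 'grip_force': 0.0}
scene bottle_mid []
scene bar1_mid [([502.2, -217.1, 10.8], 0.53)]
scene bar2_mid [([503.8, -229.0, 6.8], 0.41), ([368.4, -78.4, 3.3], 0.41)]
scene tub [([495.2, 294.2, -1.4], 0.97), ([423.6, 300.4, 29.1], 0.38)]
top bottle_mid [([499.8, -215.7, 10.7], 0.51)]
top bar1_mid [([501.1, -219.6, 10.0], 0.59)]
top bar2_mid [([505.1, -230.4, 10.6], 0.59)]
top tub [([500.9, 295.3, 2.5], 0.77), ([495.7, -218.2, 8.0], 0.25)]
```

View pics/top9.png

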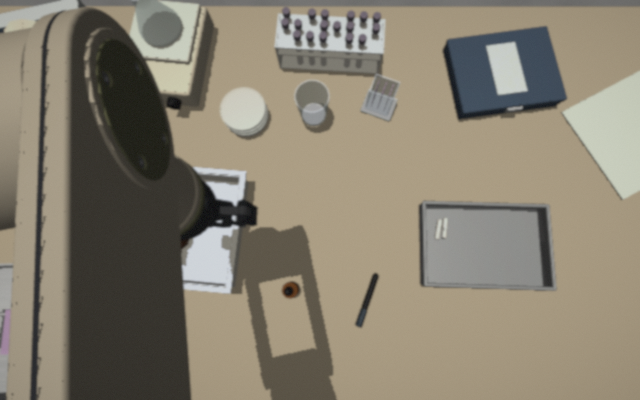

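Both bars lie in the tray at (438,228) and (445,228). The bystanders are unmoved, but the arm hides the bottle in this view, so I check the scene view.

View pics/scene9.png

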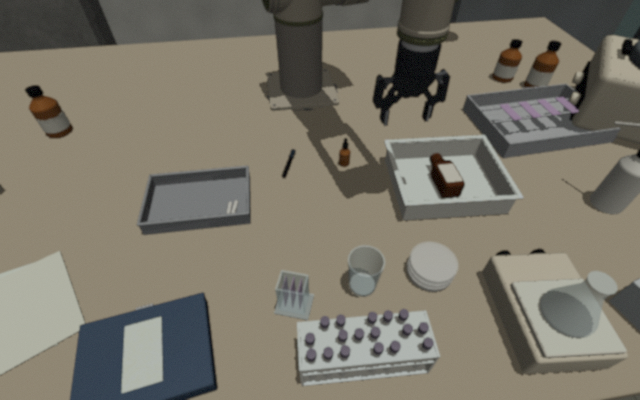

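The bottle lies flat in the middle of the tub at (447,177), the bars are in the tray at (232,207), and the gripper is clear.

```bash
python3 -c "
from bench import job
print(job.hand_in())"
```

```text
the job is handed in; nothing more can be done
None
```

The job is handed in at about 21 s on the robot clock: both stir bars lie in the steel tray, the empty bottle lies in the wash-up tub, and the gripper is clear; the hand-in gave no verdict.

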